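Release a tealight and stop it in the chute

ROBOT

A 6-joint arm with a two-finger parallel gripper is mounted at the origin on a cart in front of the work surface, level with it; the furniture and walls round the work are solid. World frame = base frame: x ahead of the robot, y to its left, z up, the work surface at z = 0. Lengths are in mm, angles in rad, forces in N, time in s.
With the tool pointing down it reaches from about 325 to 775 mm from the base axis. Payload 9.3 kg.
Tool frame: the origin (TCP) lies on the mounting face of the last link; the fingertips stand 173 mm ahead of it and the grasp point (between the pads) lies 155 mm ahead of it; z points along the fingers, y is the direction in which the jaws open and shut (so a half turn about z gives the same grasp; the last joint's range is limited). The gripper opens to 85 mm and grips with 20 to 120 N. Pads are 22 mm wide; open, the fingers measure 114 mm over their backs; the gripper's body (76 mm by 85 mm) begins 54 mm behind the grasp point. The pads swing forward as they close: fully open they stand 13 mm farther back than shut.
Start: joints at [-1.474, 0.259, 0.021, 1.334, 0, 1.418], TCP at [135.959, -532.928, 404.679] pointing down, gripper open.
Joint ranges: [-3.04, 3.04], [-0.91, 1.82], [-1.04, 1.36], [-1.92, 1.95], [-1.52, 1.45], [-3.14, 3.14]. Speed limits (rad/s): [2.22, 2.22, 2.79, 3.14, 3.14, 3.14].

INTERFACE

Orientations are given as a unit quaternion [x, y, z, w].
In Python, from cell import monitor, viewer, r gives the robot as it stands. The module is installed in compiled form; this text tells all that it offers.
- The arm moves only by the shell command python3 -m crank 'ROWS' [FORCE]. ROWS is text: rows parted by semicolons, each of 5 numbers parted by spaces: the closure, from -1 (fully open) to 1 (shut), so that 0 is half open, then the shift along the tool's x, y, z in mm, then the turn about the tool's z in rad. In form: claw x y z spin; .... A call has 1 to 10 rows; each row shifts and turns the commanded pose from where the row before left it, along the tool's axes as they then stand; what a row does not reach is not made up. A row lasts 1/12 s, in which the tool goes at most 41.7 mm and 7.16 degrees, less where a joint would pass 70% of its speed; a pose out of reach is approached as far as the arm can. A call with a gripper value outside its range is refused whole. The fingers move at their own pace and stop on an object; FORCE is the grip in N (left out, the last holds). Time passes only in rows, so rows that do not move let the fingers close. It gives the time, the measured TCP pose, the force and the opening at its end, in the units of the state.
- monitor.get_state(): the state, without advancing time (a new reading comes with each control period).
- viewer.grab_frame(name): name is "side" or "top" or "wrist"; returns a dict with "color" (400x640x3 uint8, red, green, blue), "fov_y" (degrees; the focal length in pixels is half the picture's height over the tangent of half this angle, whatever the lens; pixels are square), "cx", "cy" (the principal point, pixels), "k1" (the pictures are not rectified: a ray, as slopes to the right and down, at radius r is drawn at 1 + k1 r^2 times it, then the intrinsics apply), "camera_from_world" (4x4, takes a point from world to camera coordinates). Camera axes: x right, y down, z forward; pixel columns grow to the right and rows downward; lengths in mm; the calibration is good to about 2 mm. A picture is of the moment at which its call begins. There is no depth.
- r.job_done(): hands the job in, once; it reports no verdict.
The state is a dict: "clock": time; "joint_pos": joint angles; "qd": joint speeds; "joint_efforts": joint torques, N m; "eef_pos": TCP position; "tcp_rot": TCP orientation; "ft_force": force on the tool from outside, world axes, zero at the start; "moment": the same for the moment, N m; "finger_gap": finger opening in mm.
Only numpy, scipy, OpenCV 4.12 (cv2) and the standard library are available. Lean on these libraries where they do the work, as an engineer would, in place of code of your own. Each camera call takes 0.05 s, during which the arm holds its last target. There are 200 camera calls.

TASK

Let one tealight out of the sloping dispenser: stand one finger in the chute beside the key, press the spring key fully down with the other finger, and trap the tealight that pops up and slides down against the finger in the chute before it gets out of the mouth. Grasp and lift nothing, and leave the two spare tealights and the jigger where they stand. Finish while holding: the key kept down and the tealight at rest in the chute against your finger.

Things in the scene. Friction and masses are not known exactly. Their poses are not given: they have to be found in the camera images.
- dispenser: Tealight dispenser, fixed on the worktop: black foot 200 x 118 x 6 mm, a sloping steel chute on one half, a spring key on the other, 100 mm high at the back. Origin: centre of its underside; x points to the high back end (the chute's mouth is at -x), y to the key's side, z up. Seen from the mouth looking uphill, the key is left of the chute.
- chute: Fixed steel chute, sloping 22 degrees, channel 42 mm wide. Origin: on the bed, mid-channel, beside the middle of the key, at (-45, -31, 31) mm in the dispenser's frame; x uphill along the bed, y towards the key, z square to the bed. Mouth at x = -50 mm, seat +102, lip 4 mm high +79, back wall +132. Side guides 4 mm thick, 9 mm high (17 mm above x = 56).
- key_top (a point): Middle of the key's top face. Ribbed aluminium cap, 36 mm along the dispenser's x, 32 mm along y, at (-45, +33) mm in its frame: 64 mm across from mid-channel. Top 50 mm above the worktop when up, 40 mm fully down: then still 9 mm higher than the bed at the chute's origin, and 3 mm above the key's black housing (44 x 40 mm).
- key (a joint): How far the key is pressed, m: 0 up, 0.010 fully down. Pressed straight down against a spring (2.1 N at first, 5.6 N fully down); springs back when let go. It raises the ejector plate under the tealight (7 mm at full travel); the tealight clears the lip at about 0.006.
- tealight: The tealight candle in the dispenser's seat, tilted with the chute: round metal cup 38 mm across, 17 mm high, about 30 g. Origin: centre of its underside, z along its axis. Once popped over the lip it slides out of the mouth in a third to half a second, unless a finger already stands in the channel; stopped by a finger at the chute's origin it is wholly between lip and mouth.
- spare_1: Bystander: a spare tealight, 38 mm across, 18 mm high, standing on the worktop beside the dispenser; origin: centre of its underside.
- spare_2: Bystander: another spare tealight, 38 mm across, 18 mm high, standing on the worktop beside the dispenser; origin: centre of its underside.
- jigger: Bystander: double steel jigger, 43 mm across, 73 mm high, standing upright on the worktop beside the dispenser; origin: centre of its underside.
Not all that is in view belongs to the job. What is shaped like the tealight but purple is not meant.

How it is judged (in metres and radians):
On the way:
1. the key is pressed down (at least 8 of its 10 mm) (value of joint key above 0.008 m), for 0.05 s.
At the end, for the whole second after the job is handed in: The key is still held down (at least 7 of its 10 mm) and the tealight lies at rest on the chute's bed, below the lip and wholly inside the mouth, touching a finger; the spare tealights and the jigger are within 15 mm of where they stood (value of joint key above 0.007 m and x of tealight in the frame of chute between -0.035 and 0.062 m and y of tealight in the frame of chute between -0.008 and 0.008 m and z of tealight in the frame of chute between -0.004 and 0.012 m and angle between the z axis of tealight and the z axis of chute, either way round below 0.3 rad and contact force between the fingers and tealight above 0.005 N and linear speed of tealight below 0.01 m/s and distance of each of spare_1, spare_2, jigger from where it was at the start of the episode below 0.015 m); the arm keeps its last pose, push and grip.
It fails at once if the tealight gets out of the mouth (its centre less than 15 mm from the mouth, or off the bed) (x of tealight in the frame of chute below -0.035 m or z of tealight in the frame of chute below -0.008 m).
It fails at once if the tealight is lifted or carried (underside more than 20 mm off the bed) (z of tealight in the frame of chute above 0.02 m).
It fails at once if the tealight is taken over the lip with the key up, or the key is let up afterwards (x of tealight in the frame of chute below 0.085 m and value of joint key below 0.003 m).
It fails at once if a spare tealight or the jigger is moved more than 15 mm, or the jigger is tipped (distance of any of spare_1, spare_2, jigger from where it was at the start of the episode above 0.015 m or angle between jigger's own z axis and vertical above 0.4 rad).
It also fails if it takes over 38 s, if anything falls off the work surface, if the arm or the gripper's body presses on something with over 40 N, if the wrist force passes 120 N, or if a joint passes its speed limit or range.

## Working session

There is one attempt and no reset: what is moved stays moved. The work goes in short steps, Python scripts to look and compute and a shell command to move; the robot and the scene stay as the last step left them, time stands still between calls to the robot, and variables do not carry over. Pictures are saved under pics/ and viewed, about 8 in all and at most 12, crops included, and the job is handed in when it is done.

```bash
mkdir -p pics
cat > h.py <<'E'
from cell import monitor, viewer, r
import numpy as np, cv2, pickle
def grab(n,tag):
    f=viewer.grab_frame(n); pickle.dump(f,open(f'pics/{tag}.pkl','wb')); cv2.imwrite(f'pics/{tag}.png',f['color'][:,:,::-1]); return f
def load(tag): return pickle.load(open(f'pics/{tag}.pkl','rb'))
def K(f):
    fl=200/np.tan(np.radians(f['fov_y'])/2); return np.array([[fl,0,f['cx']],[0,fl,f['cy']],[0,0,1.]]),np.array([f['k1'],0,0,0,0.])
def proj(f,P):
    T=np.array(f['camera_from_world']); k,d=K(f)
    return cv2.projectPoints(np.array(P,float).reshape(-1,1,3),cv2.Rodrigues(T[:3,:3])[0],T[:3,3],k,d)[0].reshape(-1,2)
def ray(f,uv,z):
    T=np.array(f['camera_from_world']);k,d=K(f)
    q=cv2.undistortPoints(np.array(uv,float).reshape(-1,1,2),k,d).reshape(-1,2)
    D=np.c_[q,np.ones(len(q))]@T[:3,:3]; c=-T[:3,:3].T@T[:3,3]
    z=np.broadcast_to(z,len(q)); return c+D*((z-c[2])/D[:,2])[:,None]
E
python3 - <<'E'
from h import *
for n in ['top','side','wrist']:
    f=grab(n,n+'0'); T=np.array(f['camera_from_world']); print(n,f['fov_y'],f['k1'],-T[:3,:3].T@T[:3,3],T[2,:3])
print(monitor.get_state())
a=cv2.imread('pics/top0.png');b=cv2.imread('pics/side0.png')
E
```

```text
top 56.45839149608759 -0.06265294177449322 [409.83567532  38.55242685 922.80137272] [ 0.21101171  0.02838053 -0.97707144]
side 42.899628297236625 -0.11166192741455891 [ 637.07869338 -897.15555405  507.59167592] [-0.07302154  0.90580741 -0.41734972]
wrist 60.229660220047435 0.011172442260467309 [ 219.54115242 -511.58432352  372.24740311] [-0.3188951  -0.0802179  -0.94438922]
{'clock': 0.15, 'joint_pos': array([-1.47361473e+00,  2.59072865e-01,  2.09378821e-02,  1.33369706e+00,
       -3.72360830e-05,  1.41818395e+00]), 'qd': array([ 0.00028708, -0.00106494,  0.0020661 ,  0.000268  ,  0.00124762,
       -0.00085671]), 'joint_efforts': array([ 2.14917782e-03, -5.55969751e+01,  3.44663358e+01,  1.13916263e-02,
       -1.51426407e-04,  4.24320739e-07]), 'eef_pos': array([ 135.94348284, -532.89964098,  404.20022652]), 'tcp_rot': array([ 9.92210371e-01,  1.24572517e-01, -4.26003975e-06, -5.18176904e-04]), 'ft_force': array([-0.42448746,  0.99456544, -0.17475383]), 'moment': array([ 0.0051265 , -0.01374254, -0.00935764]), 'finger_gap': 85.26147648749225}
```

View pics/top0.png

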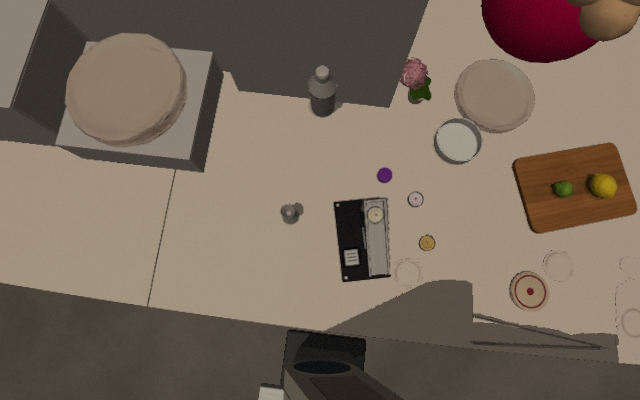

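View pics/side0.png

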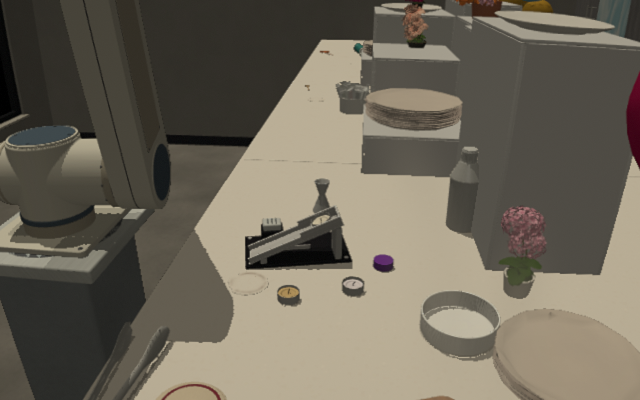

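The dispenser's foot spans about (334,200) to (391,280) in the top view. Its high end points away from the robot, the key is at (351,257), and the jigger is at (290,212). Next I'll enlarge this area.

Run:
```python
import cv2
a=cv2.imread('pics/top0.png')[190:290,320:440]; cv2.imwrite('pics/c1.png',cv2.convertScaleAbs(cv2.resize(a,None,fx=6,fy=6,interpolation=2),alpha=1.6))
```

```text
(no output)
```

View pics/c1.png

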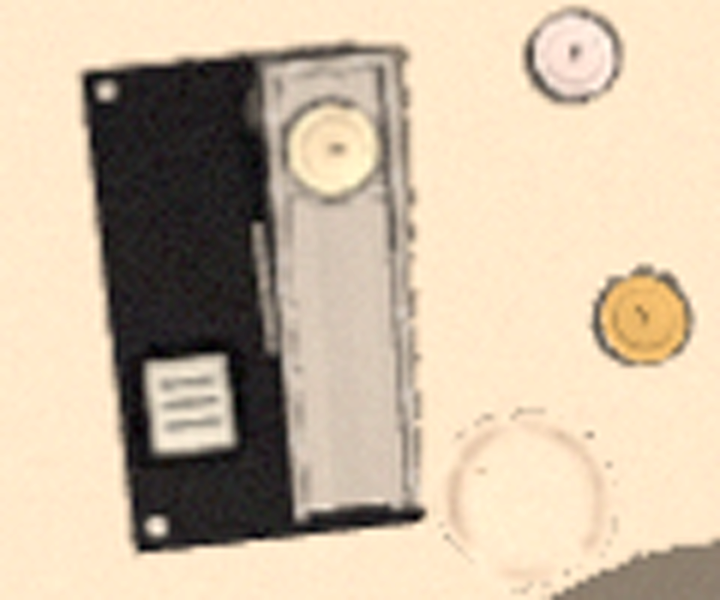

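```bash
cat > fit.py <<'E'
from h import *
from scipy.optimize import least_squares
f=load('top0')
px=np.array([(83,73),(138,551),(423,516),(143,360),(230,354),(152,456),(238,448)])/6+[320,190]-.4
M=np.array([(100,59,6),(-100,59,6),(-100,-59,6),(-27,49,50),(-27,17,50),(-63,49,50),(-63,17,50)],float)
def W(p,M):
    c,s=np.cos(p[2]),np.sin(p[2]); M=np.atleast_2d(M); return np.c_[p[0]+c*M[:,0]-s*M[:,1],p[1]+s*M[:,0]+c*M[:,1],M[:,2]]
p=least_squares(lambda p:(proj(f,W(p,M))-px).ravel(),[400,0,0]).x
a=np.radians(22)
def ch(x,y,z): return [-45+x*np.cos(a)-z*np.sin(a),-31+y,31+x*np.sin(a)+z*np.cos(a)]
E
python3 - <<'E'
from fit import *
print(p,np.degrees(p[2])); print((proj(f,W(p,M))-px).round(1).tolist())
print('tealight pred',(proj(f,W(p,ch(102,0,13)))+.4-[320,190])*6,'seen 332,148')
print('mouth',((proj(f,W(p,[ch(-50,25,9),ch(-50,-25,9)]))+.4-[320,190])*6).round())
print('chute',W(p,ch(0,0,0)),'key',W(p,[-45,33,50]))
for n,u,z in [('sp1',(574,55),18),('sp2',(643,318),18)]: print(n,ray(f,[np.array(u)/6+[320,190]-.4],z))
print('jig',ray(f,[(290,221)],0), ray(f,[(290,209)],73))
s=load('side0')
print('side: key',proj(s,W(p,[-45,33,50])),'foot corners',proj(s,W(p,[(100,59,6),(-100,59,6),(-100,-59,6),(100,-59,6)])).round(1).tolist(),'mouth',proj(s,W(p,[ch(-50,-25,9),ch(132,-25,17)])).round(1).tolist())
img=cv2.imread('pics/side0.png')[170:310,220:420]; cv2.imwrite('pics/c2.png',cv2.resize(img,None,fx=4,fy=4,interpolation=2))
E
```

```text
[ 5.20911198e+02 -3.80666250e+01  2.30067931e-01] 13.181921473888512
[[-0.5, -0.6], [-0.4, 0.5], [0.5, 0.9], [0.3, 0.2], [-0.6, -0.3], [0.6, -0.3], [-0.0, -0.4]]
tealight pred [[334.36519816 144.66327184]] seen 332,148
mouth [[299. 522.]
 [423. 508.]]
chute [[484.16626053 -78.51176807  31.        ]] key [[469.57146593 -16.19811009  50.        ]]
sp1 [[ 633.4441593  -160.93316844   18.        ]]
sp2 [[ 527.76076171 -196.87097601   18.        ]]
jig [[542.54831082 143.04719228   0.        ]] [[559.94408945 138.76723173  73.        ]]
side: key [[272.04996568 221.31236057]] foot corners [[341.5, 230.6], [245.0, 236.2], [245.7, 267.0], [352.8, 259.9]] mouth [[248.1, 259.1], [338.6, 217.3]]
```

View pics/c2.png

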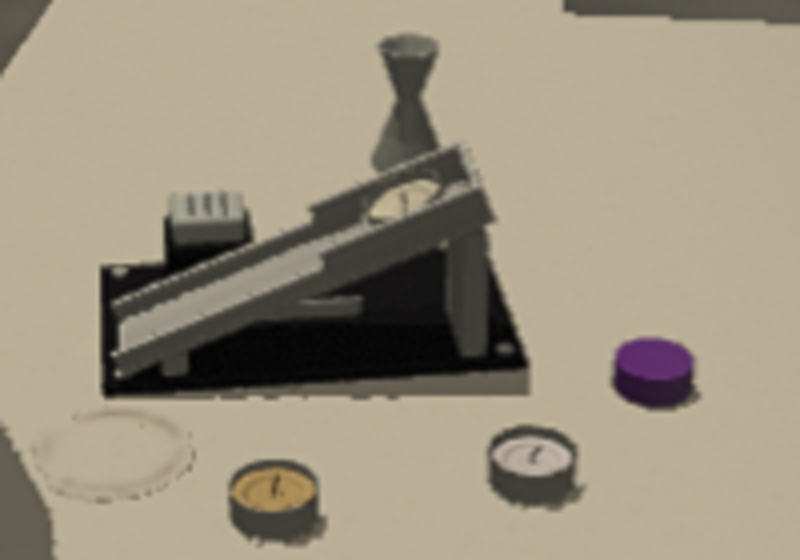

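The side view agrees with the fit to about 1 mm: the predicted key centre is (272,221) and I see it at (271.7,222.5). The tool x axis is already nearly aligned with the dispenser. Next I'll compute the shift.

```bash
cat > go.py <<'E'
from fit import *
from scipy.spatial.transform import Rotation as R
def rep(y=1,x=-45):
    s=monitor.get_state(); Rm=R.from_quat(s['tcp_rot']).as_matrix(); t=W(p,[x,y,0])[0]
    d=t-s['eef_pos']; d[2]=0
    yaw=np.arctan2(Rm[1,0],Rm[0,0])
    print('t',round(s['clock'],2),'tcp',s['eef_pos'].round(1),'gap',round(s['finger_gap'],1),'F',s['ft_force'].round(1),'M',s['moment'].round(2),'toolshift',(Rm.T@d).round(1),'spin',round(yaw-p[2],4),'toolz',Rm[:,2].round(4))
E
python3 -c "
from go import *
rep()"
```

```text
t 0.15 tcp [ 135.9 -532.9  404.2] gap 85.3 F [-0.4  1.  -0.2] M [ 0.01 -0.01 -0.01] toolshift [ 450.4 -386.2    0.5] spin 0.0197 toolz [-1.e-04  1.e-03 -1.e+00]
```

```bash
python3 -m crank '-0.18 22 -19 0 0; -0.18 22 -19 0 0; -0.18 22 -19 0 0; -0.18 22 -19 0 0; -0.18 22 -19 0 0; -0.18 22 -19 0 0; -0.18 22 -19 0 0; -0.18 22 -19 0 0; -0.18 22 -19 0 0; -0.18 22 -19 0 0' 20
python3 -m crank '-0.18 22 -19 0 0.02; -0.18 22 -19 0 0; -0.18 22 -19 0 0; -0.18 22 -19 0 0; -0.18 22 -19 0 0; -0.18 22 -19 0 0; -0.18 22 -19 0 0; -0.18 22 -19 0 0; -0.18 22 -19 0 0; -0.18 5 -3 0 0'
python3 -m crank '-0.18 0 0 0 0; -0.18 0 0 0 0'
python3 -c "
from go import *
rep()"
```

```text
clock: 0.98
eef_pos: [302.6, -293.1, 404.6]
tcp_rot: [0.992, 0.124, -0.0, -0.0]
ft_force: [0.2, -0.1, -0.4]
finger_gap: 50.2
clock: 1.82
eef_pos: [461.2, -75.7, 404.4]
tcp_rot: [0.993, 0.116, 0.0, -0.0]
ft_force: [-0.0, 0.6, -0.1]
finger_gap: 50.3
clock: 1.98
eef_pos: [459.6, -78.4, 404.4]
tcp_rot: [0.993, 0.115, -0.0, -0.0]
ft_force: [0.1, 0.1, 0.1]
finger_gap: 50.3
t 1.98 tcp [459.6 -78.4 404.4] gap 50.3 F [0.1 0.1 0.1] M [-0.05 -0.02 -0.03] toolshift [ 23.9 -26.3  -0. ] spin 0.0008 toolz [-8.e-04  0.e+00 -1.e+00]
```

```bash
python3 -m crank '-0.18 12 -13 0 0; -0.18 12 -13 0 0; -0.18 0 0 30 0; -0.18 0 0 30 0; -0.18 0 0 30 0; -0.18 0 0 30 0; -0.18 0 0 20 0; -0.18 0 0 10 0; -0.18 0 0 0 0; -0.18 0 0 0 0'
python3 - <<'E'
from go import *
rep()
s=grab('side','side1');w=grab('wrist','wrist1'); t=grab('top','top1')
a=cv2.resize(cv2.imread('pics/side1.png')[130:290,200:400],None,fx=3,fy=3,interpolation=2)
cv2.imwrite('pics/c3.png',a)
E
```

```text
clock: 2.82
eef_pos: [476.7, -48.7, 254.7]
tcp_rot: [0.993, 0.114, -0.0, -0.0]
ft_force: [-0.6, 0.0, -0.9]
finger_gap: 50.4
t 2.82 tcp [476.7 -48.7 254.7] gap 50.4 F [-0.6  0.  -0.9] M [ 0.   -0.02 -0.01] toolshift [ 0.4 -1.2  0. ] spin -0.0019 toolz [-9.e-04  1.e-04 -1.e+00]
```

View pics/c3.png

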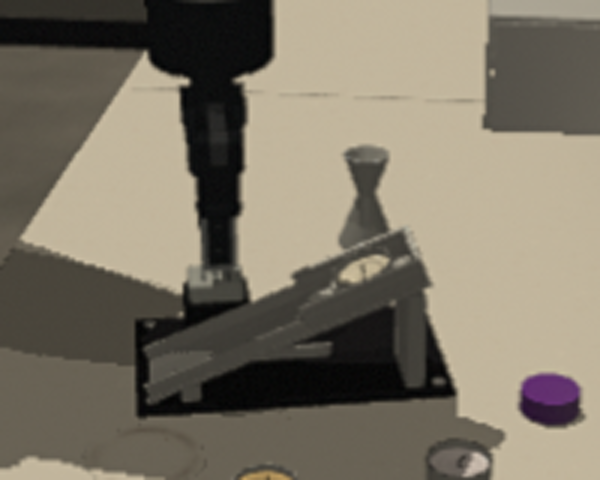

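View pics/wrist1.png

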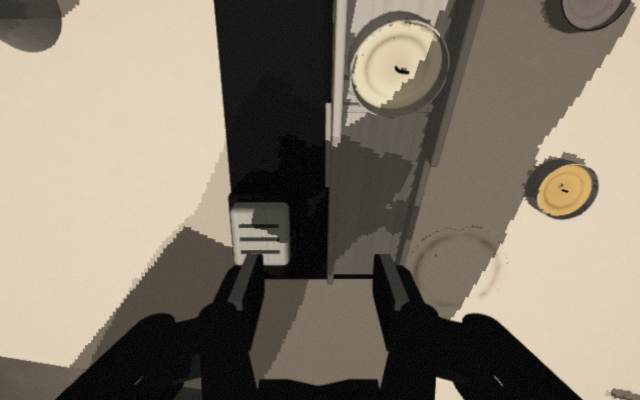

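The side view shows the fingers above the key, clear of everything. In the wrist view the cap centre is (261,234), and the fingertips are near (248,256) and (387,256). Next I'll compare these with the model.

Run:
```python
from go import *
w=load('wrist1'); s=load('side1')
print('key corners pred',proj(w,W(p,[(-27,49,50),(-27,17,50),(-63,17,50),(-63,49,50)])).round().tolist(),'seen (232,203)(288,203)(288,265)(236,265)')
print('mouth',proj(w,W(p,[ch(-50,21,0),ch(-50,-21,0)])).round().tolist(),'tealight top',proj(w,W(p,ch(102,0,13))).round(),'seen 399,66')
st=monitor.get_state(); Rm=R.from_quat(st['tcp_rot']).as_matrix()
for L in (160,165,170,173):
    P=lambda *v: st['eef_pos']+Rm@np.array(v,float)
    q=[P(x,y,L) for y in (-39.7,-25.2,25.2,39.7) for x in (11,)]
    print(L,q[0][2].round(),proj(w,q).round().tolist(),'side R',proj(s,[P(-11,32,L),P(11,32,L)]).round().tolist())
```

```text
key corners pred [[227.0, 210.0], [286.0, 210.0], [288.0, 269.0], [232.0, 269.0]] seen (232,203)(288,203)(288,265)(236,265)
mouth [[332.0, 276.0], [392.0, 276.0]] tealight top [[397.  67.]] seen 399,66
160 96.0 [[223.0, 265.0], [258.0, 265.0], [378.0, 264.0], [412.0, 264.0]] side R [[268.0, 215.0], [280.0, 215.0]]
165 91.0 [[226.0, 259.0], [260.0, 259.0], [376.0, 258.0], [409.0, 258.0]] side R [[268.0, 218.0], [280.0, 217.0]]
170 86.0 [[229.0, 253.0], [261.0, 253.0], [374.0, 253.0], [406.0, 253.0]] side R [[268.0, 220.0], [280.0, 220.0]]
173 83.0 [[231.0, 250.0], [262.0, 250.0], [373.0, 250.0], [405.0, 250.0]] side R [[268.0, 222.0], [280.0, 221.0]]
```

```bash
python3 -m crank '-0.18 2 0 10 0; -0.18 0 0 10 0; -0.18 0 0 7 0; -0.18 0 0 4 0; -0.18 0 0 0 0; -0.18 0 0 0 0'
python3 - <<'E'
from go import *
rep()
grab('side','side2');grab('wrist','wrist2')
a=cv2.resize(cv2.imread('pics/side2.png')[190:280,230:370],None,fx=5,fy=5,interpolation=2)
b=cv2.resize(cv2.imread('pics/wrist2.png')[:,120:520],(400,400))
cv2.imwrite('pics/c4.png',cv2.convertScaleAbs(a,alpha=1.5))
E
```

```text
clock: 3.47
eef_pos: [479.2, -47.2, 223.6]
tcp_rot: [0.993, 0.115, -0.0, -0.0]
ft_force: [0.2, 0.6, -0.0]
finger_gap: 50.3
t 3.47 tcp [479.2 -47.2 223.6] gap 50.3 F [ 0.2  0.6 -0. ] M [ 0.02 -0.02 -0.02] toolshift [-2.3 -0.3  0. ] spin -0.0002 toolz [-3.e-04  1.e-04 -1.e+00]
```

View pics/c4.png

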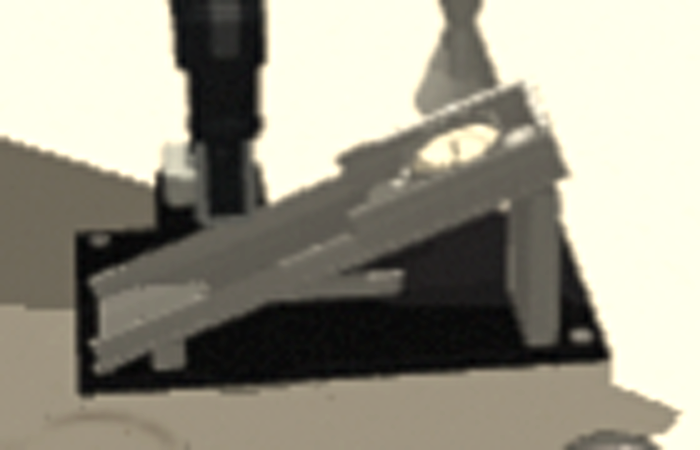

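The finger stands over the channel and the key hasn't been touched yet. I'll step down and watch the force.

```bash
for i in 1 ; do python3 -m crank '-0.18 0 0 2 0; -0.18 0 0 0 0' ; python3 -m crank '-0.18 0 0 2 0; -0.18 0 0 0 0' ; python3 -m crank '-0.18 0 0 2 0; -0.18 0 0 0 0; -0.18 0 0 0 0'; done | grep -v rot
```

```text
clock: 3.73
eef_pos: [479.2, -47.2, 221.7]
ft_force: [0.2, -0.1, -0.2]
finger_gap: 50.5
clock: 3.9
eef_pos: [479.2, -47.2, 219.7]
ft_force: [0.2, 0.4, 2.5]
finger_gap: 50.1
clock: 4.15
eef_pos: [479.2, -47.2, 217.8]
ft_force: [0.8, -0.9, 2.6]
finger_gap: 50.2
```

```bash
python3 -m crank '-0.18 0 0 2.5 0; -0.18 0 0 2.5 0; -0.18 0 0 2 0; -0.18 0 0 0 0; -0.18 0 0 0 0; -0.18 0 0 0 0'|grep -v rot;  python3 -m crank '-0.18 0 0 1 0; -0.18 0 0 0 0; -0.18 0 0 0 0'|grep -v rot
python3 - <<'E'
from go import *
rep()
grab('side','side3');grab('wrist','wrist3');grab('top','top3')
a=cv2.resize(cv2.imread('pics/side3.png')[190:280,230:370],None,fx=4,fy=4,interpolation=2)
b=cv2.imread('pics/wrist3.png')[:360,180:420]
a=cv2.convertScaleAbs(a,alpha=1.5);b=cv2.convertScaleAbs(b,alpha=1.5)
cv2.imwrite('pics/c5.png',np.hstack([a,b]))
E
```

```text
clock: 4.65
eef_pos: [479.2, -47.2, 210.7]
ft_force: [0.7, 0.6, 5.2]
finger_gap: 50.5
clock: 4.9
eef_pos: [479.2, -47.2, 210.2]
ft_force: [-1.2, 0.1, 12.5]
finger_gap: 50.6
t 4.9 tcp [479.2 -47.2 210.2] gap 50.6 F [-1.2  0.1 12.5] M [0.36 0.45 0.06] toolshift [-2.3 -0.4 -0. ] spin -0.0003 toolz [ 8.e-04 -1.e-04 -1.e+00]
```

View pics/c5.png

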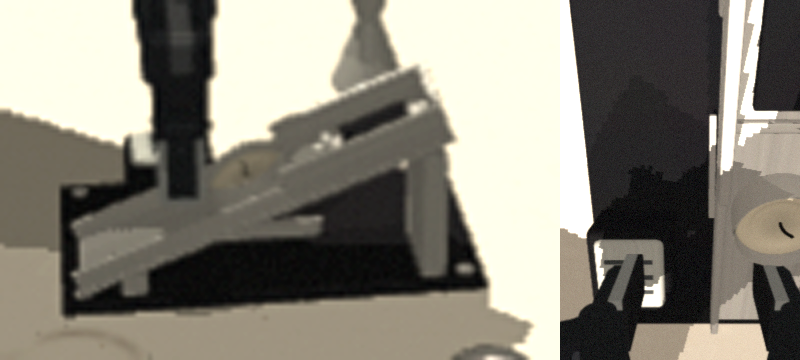

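The key has bottomed: force jumped to 12.5 N at 10.3 mm of travel. The tealight lies in the chute against the finger. Next I'll check that it's at rest, where it lies, and that the bystanders haven't moved.

```bash
python3 -m crank '-0.18 0 0 0 0; -0.18 0 0 0 0; -0.18 0 0 0 0; -0.18 0 0 0 0; -0.18 0 0 0 0; -0.18 0 0 0 0'|grep -v rot
python3 - <<'E'
from go import *
rep()
grab('wrist','wrist4');s4=grab('side','side4')
a,b=cv2.imread('pics/wrist3.png'),cv2.imread('pics/wrist4.png')
print('change 3->4 wrist max/mean',cv2.absdiff(cv2.blur(a,(5,5)),cv2.blur(b,(5,5))).max(),cv2.absdiff(a,b).mean())
w=load('wrist4')
for x in (25,30,35): print(x,proj(w,W(p,ch(x,0,17))).round(),proj(s4,W(p,ch(x,0,17))).round(1))
d=cv2.absdiff(cv2.blur(cv2.imread('pics/side0.png'),(3,3)),cv2.blur(cv2.imread('pics/side1.png'),(3,3)))
for n,(u,v) in dict(sp1=(353,286),sp2=(288,294),jig=(322,190)).items():
    g=lambda t:cv2.cvtColor(cv2.imread(f'pics/{t}.png'),6).astype(np.float32)[v-16:v+16,u-16:u+16]
    print(n,cv2.phaseCorrelate(g('side1'),g('side4')))
E
```

```text
clock: 5.55
eef_pos: [479.2, -47.2, 210.2]
ft_force: [-0.7, 0.6, 11.8]
finger_gap: 49.8
t 5.55 tcp [479.2 -47.2 210.2] gap 49.8 F [-0.7  0.6 11.8] M [0.35 0.39 0.01] toolshift [-2.3 -0.4 -0. ] spin -0.0002 toolz [ 1.e-03 -1.e-04 -1.e+00]
change 3->4 wrist max/mean 5 2.00396875
25 [[396. 265.]] [[283.  233.5]]
30 [[398. 257.]] [[285.5 232.4]]
35 [[400. 249.]] [[288.  231.4]]
sp1 ((-0.2737832068719648, -0.3485083709730574), 0.7566648400388658)
sp2 ((-0.14149573431852147, 0.028088349402628054), 0.9874886246398091)
jig ((0.12382420867059984, 0.01776003172698104), 1.0010348432697356)
```

The tealight is at rest and the bystanders haven't moved. Its visible disc looks further uphill than predicted, so I'll check that with an overlay.

Run:
```python
from go import *
th=np.linspace(0,2*np.pi,60)
out=[]
for t,(u,v,wd,h),k in (('wrist4',(330,150,120,150),4),('side4',(255,205,60,50),5)):
    f=load(t); im=cv2.convertScaleAbs(cv2.imread(f'pics/{t}.png')[v:v+h,u:u+wd],alpha=2); im=cv2.resize(im,None,fx=600/h/1.2 if t[0]=='s' else 4,fy=600/h/1.2 if t[0]=='s' else 4,interpolation=2); sc=im.shape[0]/h
    for x,c in ((32,(0,255,0)),(44,(0,0,255))):
        q=(proj(f,W(p,np.array([ch(x+19*np.cos(a_),19*np.sin(a_),17) for a_ in th])))-[u,v])*sc
        cv2.polylines(im,[q.astype(np.int32)],True,c,1)
    out.append(im)
    if t[0]=='w': cv2.imwrite('pics/c6.png',im)
w,s=out; s=cv2.resize(s,(320,267)); s=cv2.copyMakeBorder(s,0,w.shape[0]-267,0,0,0); cv2.imwrite('pics/c6.png',np.hstack([w,s]))
```

```text
(no output)
```

View pics/c6.png

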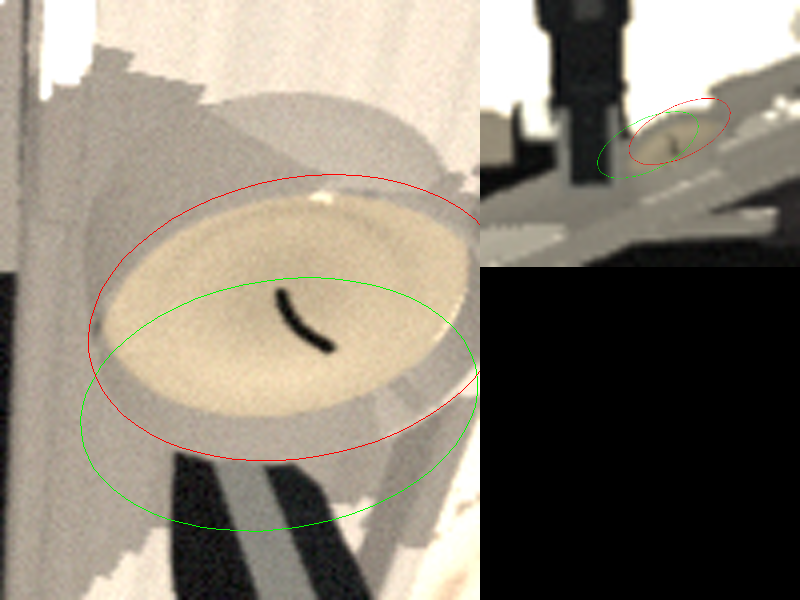

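The tealight sits at x ≈ 42 mm in the chute. That matches the finger's upright face touching the tilted cup's upper rim, which predicts about 40 mm. It is well inside the allowed range and at rest, so I'll hand it in.

```bash
python3 -c "
from go import *
rep(); r.job_done()"
```

```text
t 5.65 tcp [479.2 -47.2 210.2] gap 50.5 F [-1.6 -0.1 12.9] M [0.35 0.42 0.02] toolshift [-2.3 -0.4 -0. ] spin -0.0002 toolz [ 9.e-04 -1.e-04 -1.e+00]
the job is handed in; nothing more can be done
```

I handed the job in at 5.65 s with the key held down and the tealight trapped in the chute against the finger. No verdict is reported.

**What I did:** I found the dispenser in the top picture and set the fingers 50 mm apart. I then lowered both together, one into the channel and one onto the key, until the key reached its stop.

**Last checks:**
- **Key:** pressed about 10 mm from first contact. The force rose from 5 to about 12.5 N when it bottomed, and it is still held there.
- **Tealight:** it did not move between pictures more than half a second apart. It lies at about x = 42 mm in the chute, which is within the limits.
- **Contact with the finger:** I inferred this rather than measured it. I first expected the tealight at about 32 mm, which disagreed with the pictures. Allowing for the tilted cup's upper rim meeting the upright finger gives about 40 mm, which agrees within the 2–3 mm calibration error.
- **Spare tealights and jigger:** compared in the side view before and after the press, they shifted by less than half a pixel. I made no such comparison for the approach, but nothing came near them.

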